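Find the loose bolt of the grooming-arm foot and hold its cap open

TASK

One of the three capped bolts along the front of the grooming-arm foot has worked loose. Tap the three caps from above one after another, from the robot's left to its right, to find the bolt that gives, then take hold of that bolt's cap, lift it until it stands about upright, and finish while still holding it up, so that a wrench can get at the bolt. Keep the other two caps shut and leave the grooming things where they are.

Things in the scene. Friction and masses are not known exactly. Their poses are not given: they have to be found in the camera images.
- foot: Stainless foot of the grooming arm, fixed: plate 190 (x) x 330 (y) x 8 mm, origin at the centre of its underside on the table; +x away from the robot, +y to the robot's left (yaw within 0.3 rad). The empty post socket, a tube 47 mm wide and 78 mm above the table, stands at x = +55 mm. The capped bolts stand in a row at x = -55 mm, y = +110, 0, -110 mm.
- bolt_a: One of three capped bolts of the same looks; which of a, b, c stands in which place changes each time. Origin on the plate's top face (8 mm above the table) under the cap's middle; axes parallel to the foot's. A rubber bushing, 10 mm tall, 30 mm wide, carries the bolt and its cap. A tight bolt is rigid under a push from above; the loose one sinks.
- cap_a_top (a point): Middle of the top face of bolt_a's cap, over the bolt head, 36 mm above the plate's top face when shut and not pushed down; moves with the cap.
- cap_a (a joint): Hinge of bolt_a's cap, rad: 0 shut, 1.57 upright, stop at 1.75. Its line runs along y at x = +22 mm (side away from the robot), 12 mm above the bolt's origin; the front edge, with a thumb lip 6 mm long and 16 mm wide, swings up and away from the robot. No latch; a light spring (0.015 N m shut, 0.06 N m upright) shuts the cap when let go.
- bolt_b: Another capped bolt, built and framed like bolt_a. Whichever of the three is loose sinks together with its cap when pushed from above: it begins to give at about 1 N, meets its stop 6 mm down at about 4 N, and springs back when let go.
- cap_b_top (a point): Middle of the top face of bolt_b's cap, over the bolt head, 36 mm above the plate's top face when shut and not pushed down; moves with the cap.
- cap_b (a joint): Hinge of bolt_b's cap, rad: 0 shut, 1.57 upright, stop at 1.75. Same build as cap_a.
- bolt_c: Another capped bolt, built and framed like bolt_a. Each cap is a dark grey hollow box, 44 (x) x 34 (y) x 24 mm tall; shut, its underside is 12 mm and its top 36 mm above the bolt's origin. Its flat sides, 34 mm apart along y, can be pinched; nothing under it is wider than the cap.
- cap_c_top (a point): Middle of the top face of bolt_c's cap, over the bolt head, 36 mm above the plate's top face when shut and not pushed down; moves with the cap.
- cap_c (a joint): Hinge of bolt_c's cap, rad: 0 shut, 1.57 upright, stop at 1.75. Same build as cap_a.
- brush: press-button pet brush lying button up, 210 x 62 x 27 mm; on the tray. Origin at its underside. To be left alone.
- comb: flat chrome comb, 190 x 28 x 5 mm; on the tray. Origin at its underside. To be left alone.
- jar: closed white ceramic jar with a knobbed lid, diameter 76, height 99 mm; on the tray. Origin at its underside. To be left alone.
- curry: mustard silicone curry brush, oval, nubs up, 121 x 66 x 27 mm; on the tray. Origin at its underside. To be left alone.
- cup: empty translucent plastic cup, rim diameter 72, height 85 mm, standing on the table in front of the foot (towards the robot). Origin at its underside. To be left alone.
- blade: steel clipper blade, about 60 x 50 x 15 mm, lying on the foot's plate behind the bolts. Origin at its underside. To be left alone.
- nippers: claw nippers, 160 x 55 x 14 mm, lying on the table to the right of the foot. Origin at its underside. To be left alone.
- tray: Stainless tray, 330 (x) x 240 (y) x 18 mm, fixed, to the left of the foot; origin at the centre of its underside.

How it is judged (in metres and radians):
On the way, in this order (a step that is already met when the one before it is completed fails the run):
1. the left-hand cap is tapped from above, all caps shut (value of joint each of cap_a, cap_b, cap_c below 0.25 rad and ((y of bolt_a in the frame of foot above 0.05 m and contact force between the fingers and bolt_a above 1 N and z of the grasp point in the frame of bolt_a above 0.032 m) or (y of bolt_b in the frame of foot above 0.05 m and contact force between the fingers and bolt_b above 1 N and z of the grasp point in the frame of bolt_b above 0.032 m) or (y of bolt_c in the frame of foot above 0.05 m and contact force between the fingers and bolt_c above 1 N and z of the grasp point in the frame of bolt_c above 0.032 m))), for 0.05 s.
2. the middle cap is tapped from above, all caps shut (value of joint each of cap_a, cap_b, cap_c below 0.25 rad and ((y of bolt_a in the frame of foot between -0.05 and 0.05 m and contact force between the fingers and bolt_a above 1 N and z of the grasp point in the frame of bolt_a above 0.032 m) or (y of bolt_b in the frame of foot between -0.05 and 0.05 m and contact force between the fingers and bolt_b above 1 N and z of the grasp point in the frame of bolt_b above 0.032 m) or (y of bolt_c in the frame of foot between -0.05 and 0.05 m and contact force between the fingers and bolt_c above 1 N and z of the grasp point in the frame of bolt_c above 0.032 m))), for 0.05 s.
3. the right-hand cap is tapped from above, all caps shut (value of joint each of cap_a, cap_b, cap_c below 0.25 rad and ((y of bolt_a in the frame of foot below -0.05 m and contact force between the fingers and bolt_a above 1 N and z of the grasp point in the frame of bolt_a above 0.032 m) or (y of bolt_b in the frame of foot below -0.05 m and contact force between the fingers and bolt_b above 1 N and z of the grasp point in the frame of bolt_b above 0.032 m) or (y of bolt_c in the frame of foot below -0.05 m and contact force between the fingers and bolt_c above 1 N and z of the grasp point in the frame of bolt_c above 0.032 m))), for 0.05 s.
At the end, for the whole second after the job is handed in: The loose bolt's cap is lifted at least 1.05 rad (60 degrees) with the fingers still on it (over 0.3 N), the other two caps are shut (under 0.25 rad), and the seven grooming things are within 30 mm of where they started; this holds through the last second (value of joint cap_b above 1.05 rad and contact force between the fingers and bolt_b above 0.3 N and value of joint each of cap_a, cap_c below 0.25 rad and distance of each of brush, comb, jar, curry, cup, blade, nippers from where it was at the start of the episode below 0.03 m); the arm keeps its last pose, push and grip.
It fails at once if a tight bolt's cap is lifted open (value of joint any of cap_a, cap_c above 0.35 rad).
It fails at once if a grooming thing is shifted by more than 30 mm (distance of any of brush, comb, jar, curry, cup, blade, nippers from where it was at the start of the episode above 0.03 m).
It also fails if it takes over 51 s, if anything falls off the work surface, if the arm or the gripper's body presses on something with over 40 N, if the wrist force passes 120 N, or if a joint passes its speed limit or range.

ROBOT

A 6-joint arm with a two-finger parallel gripper is mounted at the origin on the work surface. World frame = base frame: x ahead of the robot, y to its left, z up, the work surface at z = 0. Lengths are in m, angles in degrees, forces in N, time in s.
With the tool pointing down it reaches from about 0.4 to 0.825 m from the base axis. Payload 7 kg.
Tool frame: the origin (TCP) lies at the very end of the fingers, on their centre line; the grasp point (between the pads) lies 19 mm behind it (r.hold_point_z is the distance from the TCP to the grasp point, in m); z points along the fingers, y is the direction in which the jaws open and shut (so a half turn about z gives the same grasp; the last joint's range is limited). The gripper opens to 88 mm and grips with 3 to 60 N. Pads are 19 mm wide; open, the fingers measure 130 mm over their backs; the gripper's body (78 mm by 193 mm) begins 47 mm behind the grasp point.
Start: joints at [-55.285, 20.546, 0.682, 0, -70.136, -16.507], TCP at [0.211, -0.641, 0.227] pointing down, gripper open.
Joint ranges: [-176.03, 176.03], [-82.01, 121.73], [-58.28, 71.71], [-173.87, 95.51], [-174.79, -0.11], [-173.66, 173.66]. Speed limits (degrees/s): [136.94, 136.94, 172.46, 180, 180, 180].

INTERFACE

Orientations are given as [roll, pitch, yaw] about the fixed x, y, z axes, in that order (R = Rz(yaw) Ry(pitch) Rx(roll)).
In Python, from plant import r gives the robot as it stands. The module is installed in compiled form; this text tells all that it offers.
- The arm moves only by the shell command python3 -m inch 'ROWS' [FORCE]. ROWS is text: rows parted by semicolons, each of 7 numbers parted by spaces: the shift along the tool's x, y, z in m, then the turn, a rotation vector about the tool's x, y, z in rad, then the opening, from 0 (shut) to 1 (fully open). In form: tx ty tz ax ay az jaw; .... A call has 1 to 20 rows; each row shifts and turns the commanded pose from where the row before left it, along the tool's axes as they then stand; what a row does not reach is not made up. A row lasts 1/12 s, in which the tool goes at most 41.7 mm and 7.16 degrees, less where a joint would pass 70% of its speed; a pose out of reach is approached as far as the arm can. A call with a gripper value outside its range is refused whole. The fingers move at their own pace and stop on an object; FORCE is the grip in N (left out, the last holds). Time passes only in rows, so rows that do not move let the fingers close. It gives the time, the measured TCP pose, the force and the opening at its end, in the units of the state.
- r.get_state(): the state, without advancing time (a new reading comes with each control period).
- r.capture(name): name is "scene" or "top"; returns the picture (384x512x3 uint8, red, green, blue); there is no depth.
- r.camera_params(name): a dict with "vfov" (degrees; the focal length in pixels is half the picture's height over the tangent of half this angle, whatever the lens; pixels are square), "cx", "cy" (the principal point, pixels), "R" (3x3) and "t" (3): a world point X has camera coordinates R X + t. Camera axes: x right, y down, z forward; pixel columns grow to the right and rows downward; lengths in m; the calibration is good to about 2 mm. A picture is of the moment at which its call begins. camera_params takes no time and is no camera call.
- r.close_job(): hands the job in, once; it reports no verdict.
Trained networks look in the newest picture that a camera, given by its name, has taken for a name from the list of things; names that differ only in an ending like _2 or _b are one class to them, and where a whole thing is asked for, a point or a joint stands for the part that bears it (a point fixed in the world has none). Each returns a list of dicts, best first, with "p" (0 to 1); they miss things now and then, are a little off and sometimes report something else, mostly with a low value. They report only what shows in the picture. A call takes as long as a camera call.
- r.recognise(target, camera): "xy" ([column, row] in pixels, amid what is visible of it).
The state is a dict: "time_s": time; "joints": joint angles; "qd": joint speeds; "joint_torque": joint torques, N m; "tcp_pos": TCP position; "eef_rot": TCP orientation; "contact_force": force on the tool from outside, world axes, zero at the start; "moment": the same for the moment, N m; "gripper_width": finger opening in m.
Only numpy, scipy, OpenCV 4.12 (cv2) and the standard library are available. Lean on these libraries where they do the work, as an engineer would, in place of code of your own. Each camera call takes 0.05 s, during which the arm holds its last target.

## Working session

There is one attempt and no reset: what is moved stays moved. The work goes in short steps, Python scripts to look and compute and a shell command to move; the robot and the scene stay as the last step left them, time stands still between calls to the robot, and variables do not carry over. Pictures are saved under pics/ and viewed, and the job is handed in when it is done.

```bash
mkdir -p pics; python3 - <<'E'
from plant import r
import cv2,json
for n in ("scene","top"):
    im=r.capture(n); cv2.imwrite(f"pics/{n}0.png",cv2.cvtColor(im,cv2.COLOR_RGB2BGR)); 
    p=r.camera_params(n); print(n,p)
    for t in ("cap_a_top","bolt_a","foot","cup"):
        print(t,[(d['xy'],round(d['p'],2)) for d in r.recognise(t,n)][:5])
print(r.get_state())
E
```

```text
scene {'vfov': 53.890690336314755, 'cx': 250.7805737891144, 'cy': 185.90660037228807, 'R': array([[ 0.4242031 ,  0.90553771,  0.00729251],
       [ 0.6038994 , -0.27688013, -0.74742418],
       [-0.67480163,  0.3214636 , -0.66430709]]), 't': array([-0.24634708, -0.23913696,  1.37081589])}
cap_a_top [([181.1, 223.9], 0.75)]
bolt_a [([267.8, 212.7], 0.85), ([227.6, 216.8], 0.82), ([181.9, 225.8], 0.49)]
foot [([218.9, 248.1], 0.68), ([273.9, 247.4], 0.66)]
cup [([254.7, 181.8], 0.67)]
top {'vfov': 45.20190689629878, 'cx': 254.7939894626899, 'cy': 200.36604111363468, 'R': array([[ 0.00217177, -0.9999268 , -0.01190278],
       [-0.99801032, -0.00141726, -0.06303486],
       [ 0.06301338,  0.01201599, -0.99794034]]), 't': array([0.02631296, 0.50395638, 1.60101071])}
cap_a_top [([311.5, 196.9], 0.53)]
bolt_a [([250.5, 183.4], 0.56), ([309.1, 195.8], 0.51)]
foot [([288.1, 171.9], 0.73), ([129.7, 206.4], 0.62)]
cup [([246.8, 177.6], 0.66), ([246.2, 207.6], 0.61)]
{'time_s': 0.5, 'joints': array([-5.52826826e+01,  2.05468494e+01,  6.79546401e-01, -3.10638649e-03,
       -7.01348529e+01, -1.65079345e+01]), 'qd': array([-0.03096833, -0.08188418,  0.0130288 , -0.0230133 , -0.12428386,
       -0.03837215]), 'joint_torque': array([ 9.11281822e-04, -5.81795919e+01,  2.93067813e+01,  6.99717030e+00,
        1.19374279e-02, -4.04827028e-05]), 'tcp_pos': array([ 0.21092326, -0.64115151,  0.22652758]), 'eef_rot': array([ 1.79997103e+02,  2.18845188e-03, -1.61791673e+02]), 'contact_force': array([-0.12046655, -0.09894763,  0.37246446]), 'moment': array([ 0.06407283, -0.01173736,  0.04463605]), 'gripper_width': 0.08756016821458047}
```

View pics/scene0.png

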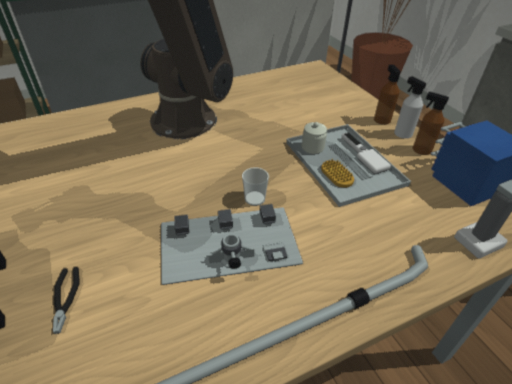

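View pics/top0.png

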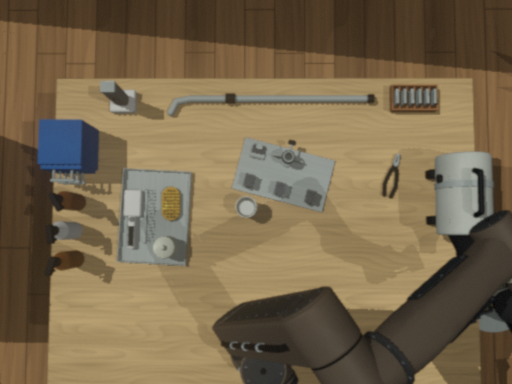

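```bash
python3 - <<'E'
import cv2
a=cv2.imread("pics/top0.png")[130:220,225:345]; b=cv2.imread("pics/scene0.png")[165:285,150:310]
cv2.imwrite("pics/topz.png",cv2.resize(a,None,fx=6,fy=6,interpolation=cv2.INTER_CUBIC))
cv2.imwrite("pics/scenez.png",cv2.resize(b,None,fx=5,fy=5,interpolation=cv2.INTER_CUBIC))
E
```

```text
(no output)
```

View pics/topz.png

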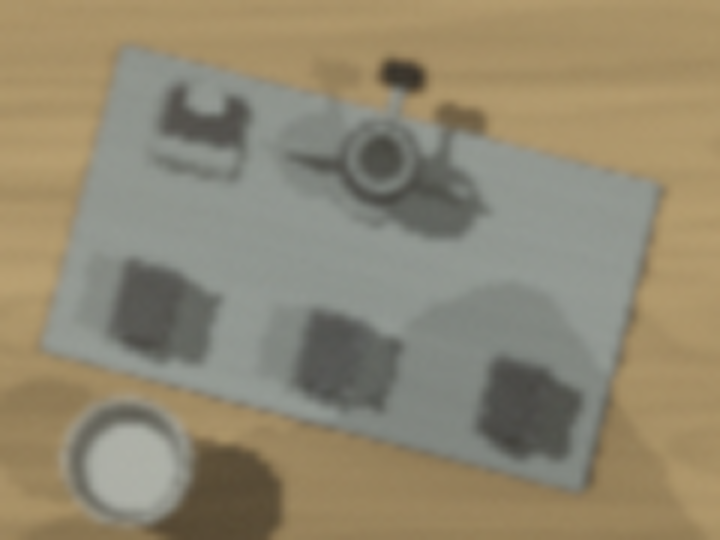

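View pics/scenez.png

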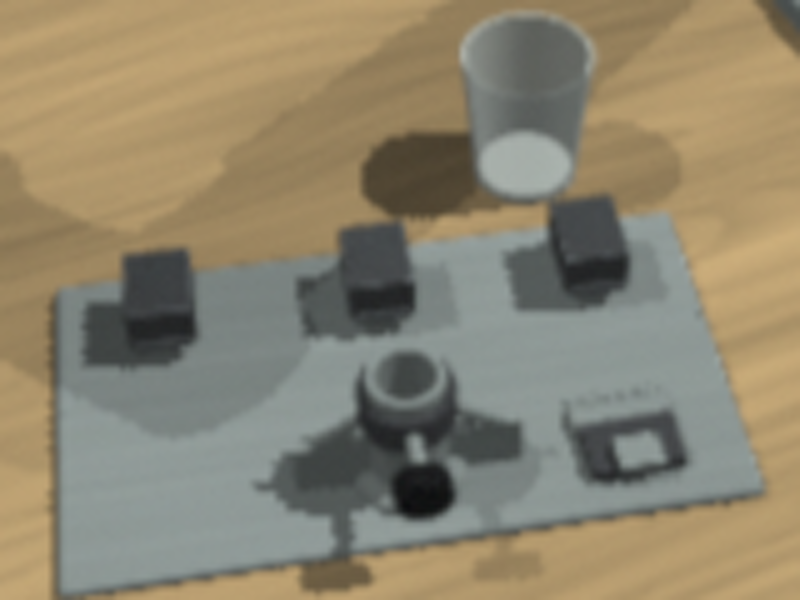

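```bash
cat > h.py <<'E'
import numpy as np
from plant import r
from scipy.optimize import least_squares
def proj(n,X):
    p=r.camera_params(n); f=192/np.tan(np.radians(p['vfov']/2)); c=np.atleast_2d(X)@p['R'].T+p['t']
    return np.c_[p['cx']+f*c[:,0]/c[:,2],p['cy']+f*c[:,1]/c[:,2]]
def ray(n,uv,z):
    p=r.camera_params(n); f=192/np.tan(np.radians(p['vfov']/2))
    d=p['R'].T@np.array([(uv[0]-p['cx'])/f,(uv[1]-p['cy'])/f,1]); o=-p['R'].T@p['t']
    return o+d*(z-o[2])/d[2]
E
python3 - <<'E'
from h import *
T=(np.array([(122,45),(663,185),(585,490),(42,350)])+.5)/6-.5+[225,130]
S=(np.array([(765,490),(60,597),(57,292),(668,215)])+.5)/5-.5+[150,165]
L=np.array([(95,165),(95,-165),(-95,-165),(-95,165)])/1000
def W(p,L,z):
    c,s=np.cos(p[2]),np.sin(p[2]); return np.c_[L@np.array([[c,s],[-s,c]])+p[:2],np.full(len(L),z)]
for use in ('t','s','ts'):
    def f(p):
        X=W(p,L,.008); o=[]
        if 't' in use:o.append((proj('top',X)-T).ravel())
        if 's' in use:o.append((proj('scene',X)-S).ravel())
        return np.concatenate(o)
    q=least_squares(f,[.6,0,0]); print(use,q.x,np.round(q.fun,1))
B=np.array([(-55,110),(-55,0),(-55,-110)])/1000
C=W(q.x,B,.044); print(C); print(proj('top',C),proj('scene',C))
z=lambda X,o,k:np.round((X-o+.5)*k-.5)
print(z(proj('top',C),[225,130],6),z(proj('scene',C),[150,165],5))
print('cup',ray('top',((128+.5)/6-.5+225,(460.5)/6-.5+130),.085), ray('scene',(150+527/5,165+62/5),.085))
E
```

```text
t [ 0.59776185 -0.0732664  -0.25365572] [ 0.1 -0.4  0.2 -0.6  0.   0.6 -0.3  0.3]
s [ 0.60215457 -0.0714145  -0.25426198] [ 0.8  0.3 -0.6  0.3 -0.6 -0.5  0.4 -0.8]
ts [ 0.60037058 -0.071902   -0.25406451] [-0.3 -1.1 -0.2 -1.3 -0.4 -0.1 -0.6 -0.4  0.3 -0.2 -1.  -0.3 -1.  -0.8
 -0.1 -1.1]
[[ 0.57478355  0.04839057  0.044     ]
 [ 0.54713614 -0.0580783   0.044     ]
 [ 0.51948873 -0.16454717  0.044     ]]
[[248.61606693 179.37923337]
 [279.45216898 187.38272152]
 [310.4056251  195.41666883]] [[266.99852328 209.94596213]
 [224.43507066 215.40099843]
 [180.45885159 221.03709834]]
[[144. 299.]
 [329. 347.]
 [515. 395.]] [[587. 227.]
 [374. 254.]
 [154. 282.]]
cup [0.47973696 0.05612423 0.085     ] [0.48933984 0.05566049 0.085     ]
```

```bash
python3 -m inch '0 0 0 0 0 0.114 0;0 0 0 0 0 0.114 0;0 0 0 0 0 0.114 0;0 0 0 0 0 0.114 0;0 0 0 0 0 0.114 0'; python3 -m inch '-0.009 0.038 0 0 0 0 0;-0.009 0.038 0 0 0 0 0;-0.009 0.038 0 0 0 0 0;-0.009 0.038 0 0 0 0 0;-0.009 0.038 0 0 0 0 0;-0.009 0.038 0 0 0 0 0;-0.009 0.038 0 0 0 0 0;-0.009 0.038 0 0 0 0 0;-0.009 0.038 0 0 0 0 0;-0.009 0.038 0 0 0 0 0;-0.009 0.038 0 0 0 0 0;-0.009 0.038 0 0 0 0 0;-0.009 0.038 0 0 0 0 0;-0.009 0.038 0 0 0 0 0;-0.009 0.038 0 0 0 0 0;-0.009 0.038 0 0 0 0 0;-0.009 0.038 0 0 0 0 0;-0.009 0.038 0 0 0 0 0;-0.009 0.038 0 0 0 0 0;-0.009 0.038 0 0 0 0 0'
python3 -m inch '0 0 0 0 0 0 0;0 0 0 0 0 0 0'
```

```text
time_s: 0.92
tcp_pos: [0.2109, -0.6412, 0.2266]
eef_rot: [-180.0, 0.0, 165.2]
contact_force: [-0.5, -0.1, -0.3]
gripper_width: 0.0601
time_s: 2.58
tcp_pos: [0.5755, 0.0518, 0.2269]
eef_rot: [180.0, 0.0, 165.6]
contact_force: [1.0, -0.0, 0.3]
gripper_width: 0.0004
time_s: 2.75
tcp_pos: [0.5754, 0.0518, 0.2259]
eef_rot: [-180.0, -0.0, 165.7]
contact_force: [0.2, -0.4, -0.1]
gripper_width: 0.0006
```

```bash
python3 -m inch '0 -0.003 0.028 0 0 0 0;0 0 0.028 0 0 0 0;0 0 0.028 0 0 0 0;0 0 0.028 0 0 0 0;0 0 0.028 0 0 0 0;0 0 0.026 0 0 0 0;0 0 0 0 0 0 0;0 0 0 0 0 0 0'
python3 - <<'E'
from h import *
import cv2
for n,(x,y) in (("scene",(150,130)),("top",(215,120))):
    im=cv2.cvtColor(r.capture(n),cv2.COLOR_RGB2BGR)[y:y+120,x:x+150]
    cv2.imwrite(f"pics/{n}1.png",cv2.resize(im,None,fx=5,fy=5,interpolation=cv2.INTER_CUBIC))
s=r.get_state();print(s['tcp_pos'],s['contact_force'])
E
```

```text
time_s: 3.42
tcp_pos: [0.5732, 0.0458, 0.0601]
eef_rot: [-179.9, -0.1, 165.5]
contact_force: [0.1, 0.3, 0.9]
gripper_width: 0.0005
[0.57512781 0.04680823 0.06237078] [0.1307398  0.25082472 0.57137873]
```

View pics/scene1.png

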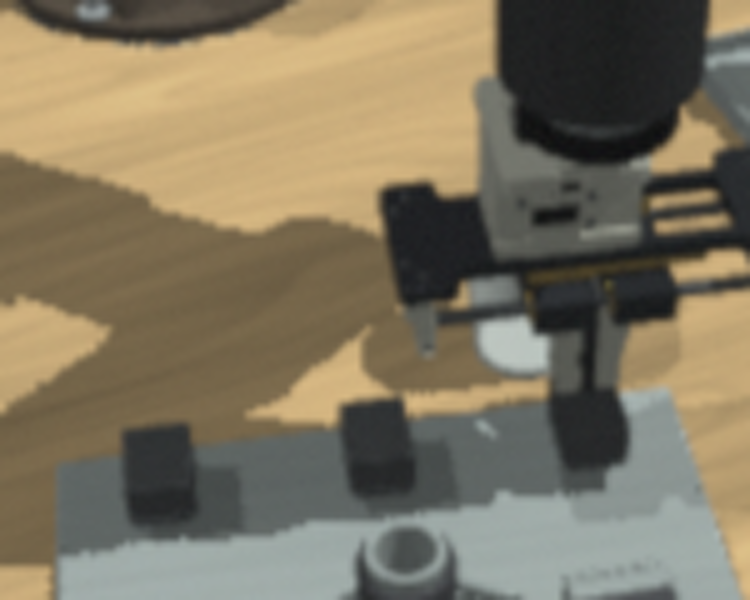

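```bash
python3 -m inch '0 0 0.004 0 0 0 0;0 0 0.004 0 0 0 0;0 0 0.003 0 0 0 0;0 0 0 0 0 0 0'; for i in 1 2 3; do python3 -m inch '0 0 0.001 0 0 0 0;0 0 0.001 0 0 0 0' | grep -v eef; done
```

```text
time_s: 3.85
tcp_pos: [0.5739, 0.0469, 0.0494]
eef_rot: [180.0, -0.0, 165.5]
contact_force: [0.3, 0.6, 0.2]
gripper_width: 0.001
time_s: 4.02
tcp_pos: [0.5742, 0.047, 0.0477]
contact_force: [0.4, 0.1, -0.7]
gripper_width: 0.0005
time_s: 4.18
tcp_pos: [0.5742, 0.047, 0.0455]
contact_force: [0.1, -0.4, -0.1]
gripper_width: 0.0008
time_s: 4.35
tcp_pos: [0.5741, 0.047, 0.0435]
contact_force: [-1.6, 0.5, 1.5]
gripper_width: 0.0004
```

```bash
for i in 1 2 3; do python3 -m inch '0 0 0.001 0 0 0 0;0 0 0 0 0 0 0' | grep -v eef; done
```

```text
time_s: 4.52
tcp_pos: [0.5741, 0.047, 0.0425]
contact_force: [-0.2, -0.0, 1.8]
gripper_width: 0.0005
time_s: 4.68
tcp_pos: [0.5741, 0.047, 0.0415]
contact_force: [-1.5, 0.3, 1.4]
gripper_width: 0.0005
time_s: 4.85
tcp_pos: [0.5741, 0.047, 0.0405]
contact_force: [-1.7, 1.1, 2.2]
gripper_width: 0.0006
```

```bash
for i in 1 2 3; do python3 -m inch '0 0 0.001 0 0 0 0;0 0 0 0 0 0 0' | grep -v eef; done
```

```text
time_s: 5.02
tcp_pos: [0.5741, 0.047, 0.0395]
contact_force: [-0.7, 0.4, 2.3]
gripper_width: 0.0006
time_s: 5.18
tcp_pos: [0.5741, 0.047, 0.0385]
contact_force: [-0.9, -0.2, 3.6]
gripper_width: 0.0005
time_s: 5.35
tcp_pos: [0.5741, 0.047, 0.0381]
contact_force: [-4.2, 0.7, 8.5]
gripper_width: 0.0006
```

Left cap sank 6 mm at ~4 N, so it is the loose one. The middle and right caps are next.

```bash
python3 -m inch '0 0 -0.01 0 0 0 0;0 0 -0.02 0 0 0 0;0 -0.02 0 0 0 0 0;0 -0.03 0 0 0 0 0;0 -0.03 0 0 0 0 0;0 -0.02 0 0 0 0 0;0 -0.01 0 0 0 0 0;0 0 0 0 0 0 0;0 0 0.006 0 0 0 0;0 0 0.006 0 0 0 0;0 0 0.004 0 0 0 0;0 0 0 0 0 0 0'; for i in 1 2 3 4; do python3 -m inch '0 0 0.001 0 0 0 0;0 0 0.001 0 0 0 0' | grep -v eef; done
```

```text
time_s: 6.35
tcp_pos: [0.5461, -0.0589, 0.0501]
eef_rot: [-180.0, -0.1, 165.6]
contact_force: [-0.2, 0.7, -0.2]
gripper_width: 0.0003
time_s: 6.52
tcp_pos: [0.5468, -0.0591, 0.0493]
contact_force: [-0.1, 0.3, 0.1]
gripper_width: 0.0006
time_s: 6.68
tcp_pos: [0.5468, -0.0594, 0.0476]
contact_force: [0.3, 0.3, 0.1]
gripper_width: 0.0004
time_s: 6.85
tcp_pos: [0.5467, -0.0596, 0.0456]
contact_force: [-0.4, -0.7, 0.4]
gripper_width: 0.0007
time_s: 7.02
tcp_pos: [0.5465, -0.0596, 0.0439]
contact_force: [-6.3, 2.0, 15.5]
gripper_width: 0.0004
```

Rigid (15 N with no sinking). On to the right cap.

```bash
python3 -m inch '0 0 0 0 0 0 0;0 0 -0.01 0 0 0 0;0 0 -0.014 0 0 0 0;0 -0.02 0 0 0 0 0;0 -0.03 0 0 0 0 0;0 -0.03 0 0 0 0 0;0 -0.02 0 0 0 0 0;0 -0.01 0 0 0 0 0;0 0 0 0 0 0 0;0 0 0.006 0 0 0 0;0 0 0.006 0 0 0 0;0 0 0.004 0 0 0 0;0 0 0 0 0 0 0'; for i in 1 2 3 4; do python3 -m inch '0 0 0.001 0 0 0 0;0 0 0.001 0 0 0 0' | grep -v eef; done
```

```text
time_s: 8.1
tcp_pos: [0.5187, -0.1653, 0.0502]
eef_rot: [-180.0, -0.1, 165.6]
contact_force: [-0.0, 0.8, -0.8]
gripper_width: 0.0007
time_s: 8.27
tcp_pos: [0.5194, -0.1656, 0.0494]
contact_force: [1.0, -0.4, -0.1]
gripper_width: -0.0001
time_s: 8.43
tcp_pos: [0.5194, -0.1659, 0.0476]
contact_force: [0.4, -0.1, 0.1]
gripper_width: 0.0001
time_s: 8.6
tcp_pos: [0.5193, -0.1661, 0.0456]
contact_force: [-0.2, -0.3, 0.1]
gripper_width: 0.0007
time_s: 8.77
tcp_pos: [0.5191, -0.1662, 0.0439]
contact_force: [-5.5, 3.0, 16.7]
gripper_width: 0.0003
```

```bash
python3 -m inch '0 0 -0.02 0 0 0 0;0 0 -0.03 0 0 0 0;0 0 -0.03 0 0 0 0;0 0.022 0 0 0 0 0.7;0 0.04 0 0 0 0 0.7;0 0.04 0 0 0 0 0.7;0 0.04 0 0 0 0 0.7;0 0.04 0 0 0 0 0.7;0 0.02 0 0 0 0 0.7;0 0.02 0 0 0 0 0.7;0.01 0 0 0 0 0 0.7;0 0 0 0 0 0 0.7;0 0 0 0 0 0 0.7'
python3 -m inch '0 0 0.03 0 0 0 0.7;0 0 0.02 0 0 0 0.7;0 0 0.01 0 0 0 0.7;0 0 0 0 0 0 0.7;0 0 0 0 0 0 0.7'
python3 - <<'E'
from h import *
import cv2
for n,(x,y) in (("scene",(190,130)),("top",(200,110))):
    im=cv2.cvtColor(r.capture(n),cv2.COLOR_RGB2BGR)[y:y+110,x:x+130]
    cv2.imwrite(f"pics/{n}2.png",cv2.resize(im,None,fx=5,fy=5,interpolation=cv2.INTER_CUBIC))
E
```

```text
time_s: 9.85
tcp_pos: [0.5643, 0.0512, 0.1235]
eef_rot: [-180.0, -0.0, 165.6]
contact_force: [-0.1, -0.2, -0.3]
gripper_width: 0.0591
time_s: 10.27
tcp_pos: [0.5651, 0.0507, 0.0637]
eef_rot: [-180.0, -0.0, 165.5]
contact_force: [0.4, 0.9, 1.0]
gripper_width: 0.0611
```

View pics/scene2.png

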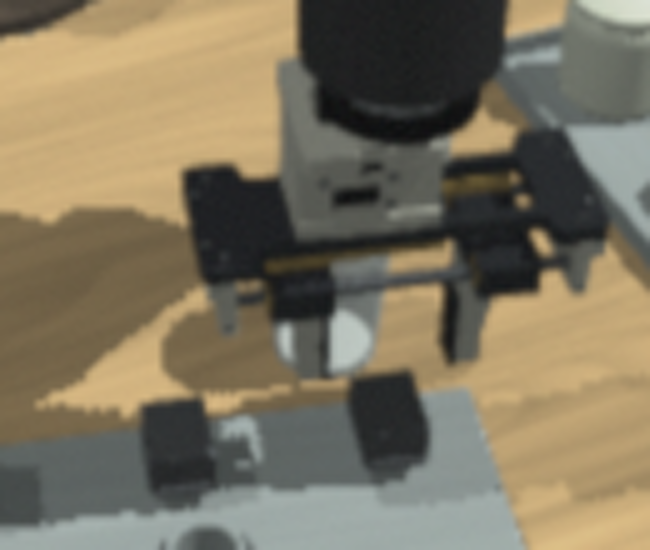

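```bash
python3 -m inch '0 0 0.012 0 0 0 0.7;0 0 0.01 0 0 0 0.7;0 0 0 0 0 0 0.7'; python3 -m inch '0 0 0.008 0 0 0 0.7;0 0 0.006 0 0 0 0.7;0 0 0.003 0 0 0 0.7;0 0 0 0 0 0 0.7'; python3 -m inch '0 0 0 0 0 0 0.2;0 0 0 0 0 0 0.2;0 0 0 0 0 0 0.2;0 0 0 0 0 0 0.2;0 0 0 0 0 0 0.2;0 0 0 0 0 0 0.2' 8
python3 - <<'E'
from h import *
import cv2
for n,(x,y) in (("scene",(190,130)),("top",(200,110))):
    im=cv2.cvtColor(r.capture(n),cv2.COLOR_RGB2BGR)[y:y+110,x:x+130]
    cv2.imwrite(f"pics/{n}3.png",cv2.resize(im,None,fx=5,fy=5,interpolation=cv2.INTER_CUBIC))
E
```

```text
time_s: 10.62
tcp_pos: [0.5642, 0.0511, 0.0406]
eef_rot: [-180.0, -0.1, 165.5]
contact_force: [-0.0, -0.9, -0.4]
gripper_width: 0.0613
time_s: 10.95
tcp_pos: [0.5644, 0.0512, 0.0237]
eef_rot: [-180.0, -0.1, 165.5]
contact_force: [0.7, -0.2, -0.1]
gripper_width: 0.0608
time_s: 11.45
tcp_pos: [0.5651, 0.0516, 0.0248]
eef_rot: [180.0, 0.0, 165.5]
contact_force: [-0.3, 0.9, 1.1]
gripper_width: 0.034
```

View pics/scene3.png

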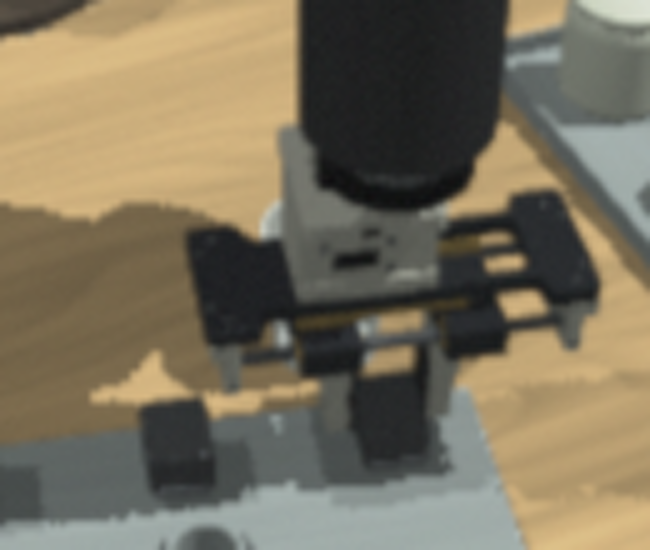

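```bash
python3 -m inch '-0.0012 0 -0.002 0 0 0 0.2;-0.0012 0 -0.002 0 0 0 0.2;-0.0012 0 -0.002 0 0 0 0.2;-0.0011 0 -0.0018 0 0 0 0.2;-0.0016 0 -0.0016 0 0 0 0.2;-0.0016 0 -0.0016 0 0 0 0.2;-0.0017 0 -0.0016 0 0 0 0.2;-0.0017 0 -0.0015 0 0 0 0.2;0 0 0 0 0 0 0.2'
python3 - <<'E'
from h import *
import cv2
for n,(x,y) in (("scene",(190,130)),("top",(200,110))):
    im=cv2.cvtColor(r.capture(n),cv2.COLOR_RGB2BGR)[y:y+110,x:x+130]
    cv2.imwrite(f"pics/{n}4.png",cv2.resize(im,None,fx=5,fy=5,interpolation=cv2.INTER_CUBIC))
s=r.get_state();print(s['contact_force'],s['moment'],s['gripper_width'])
E
```

```text
time_s: 12.3
tcp_pos: [0.5764, 0.0486, 0.039]
eef_rot: [180.0, 0.0, 165.5]
contact_force: [0.7, 3.7, -0.3]
gripper_width: 0.0338
[-1.14999991  4.58783151  0.4822021 ] [ 1.31103117  0.13518881 -0.00264511] 0.033882601205244806
```

View pics/scene4.png

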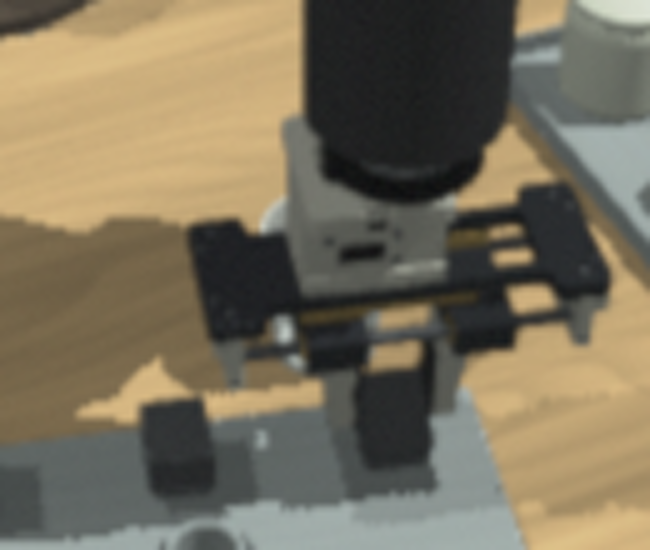

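```bash
python3 -m inch '-0.002 0.001 -0.0011 0 0 0 0.2;-0.002 0.0005 -0.0011 0 0 0 0.2;-0.002 0 -0.0011 0 0 0 0.2;-0.002 0 -0.0011 0 0 0 0.2;-0.0022 0 -0.0006 0 0 0 0.2;-0.0022 0 -0.0006 0 0 0 0.2;-0.0022 0 -0.0005 0 0 0 0.2;-0.0022 0 -0.0005 0 0 0 0.2;0 0 0 0 0 0 0.2'
python3 - <<'E'
from h import *
import cv2
for n,(x,y) in (("scene",(190,130)),("top",(200,110))):
    im=cv2.cvtColor(r.capture(n),cv2.COLOR_RGB2BGR)[y:y+110,x:x+130]
    cv2.imwrite(f"pics/{n}5.png",cv2.resize(im,None,fx=5,fy=5,interpolation=cv2.INTER_CUBIC))
s=r.get_state();print(s['contact_force'],s['moment'],s['gripper_width'])
E
```

```text
time_s: 13.15
tcp_pos: [0.5923, 0.0449, 0.0452]
eef_rot: [-179.9, -0.1, 165.5]
contact_force: [-3.8, -4.4, 1.3]
gripper_width: 0.034
[-3.00088559 -4.08177836 -0.16047281] [-1.63682739e+00  1.15631966e+00 -8.42548575e-05] 0.03413969029876046
```

View pics/scene5.png

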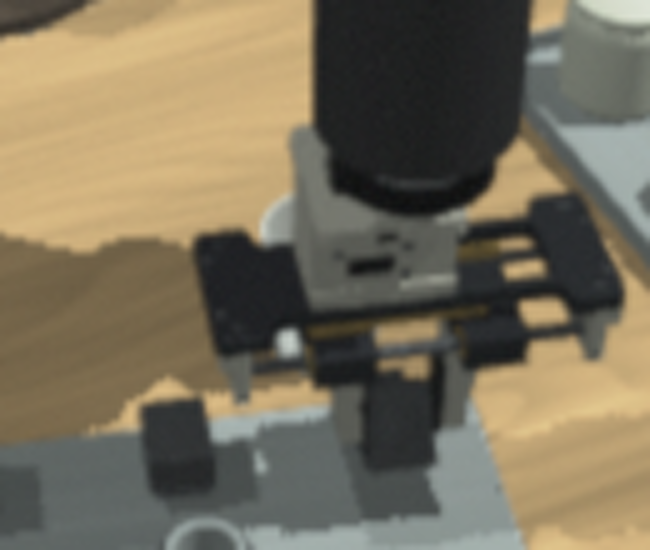

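```bash
python3 -m inch '-0.0022 -0.0008 0 0 0 0 0.2;-0.0023 0 0 0 0 0 0.2;-0.0023 0 0 0 0 0 0.2;-0.0023 0 0.0002 0 0 0 0.2;-0.0024 0 0.0005 0 0 0 0.2;-0.0024 0 0.0005 0 0 0 0.2;0 0 0 0 0 0 0.2;0 0 0 0 0 0 0.2'
python3 - <<'E'
from h import *
import cv2
# cap box model
q=(0.60037,-0.0719,-0.25406); c,s=np.cos(q[2]),np.sin(q[2])
def cap(th):
    P=np.array([(x,y,z) for x in(-44,0) for y in(-17,17) for z in(0,24)])/1000.
    X=np.c_[P[:,0]*np.cos(th)+P[:,2]*np.sin(th)-.033,P[:,1]+.110,-P[:,0]*np.sin(th)+P[:,2]*np.cos(th)+.020]
    return np.c_[X[:,0]*c-X[:,1]*s+q[0],X[:,0]*s+X[:,1]*c+q[1],X[:,2]]
E_=[(0,1),(2,3),(4,5),(6,7),(0,2),(1,3),(4,6),(5,7),(0,4),(1,5),(2,6),(3,7)]
for n,(x,y) in (("scene",(220,160)),("top",(200,110))):
    im=cv2.cvtColor(r.capture(n),cv2.COLOR_RGB2BGR)
    k=7; im=cv2.resize(im[y:y+80,x:x+100],None,fx=k,fy=k,interpolation=cv2.INTER_CUBIC)
    cv2.imwrite(f"pics/{n}6.png",im)
    for d,col in((60,(0,0,255)),(85,(0,255,0))):
        u=((proj(n,cap(np.radians(d)))-[x,y]+.5)*k-.5).astype(int)
        for a,b in E_: cv2.line(im,tuple(map(int,u[a])),tuple(map(int,u[b])),col,1)
    cv2.imwrite(f"pics/{n}6o.png",im)
st=r.get_state();print(st['tcp_pos'],st['contact_force'],st['moment'],st['gripper_width'],st['time_s'])
E
```

```text
time_s: 13.92
tcp_pos: [0.6062, 0.0413, 0.0441]
eef_rot: [-180.0, 0.0, 165.6]
contact_force: [-1.8, -4.1, 1.8]
gripper_width: 0.0339
[0.60616616 0.04134775 0.04421405] [-2.44639993 -3.78661901  0.94674953] [-1.85216955  0.94269986 -0.03115771] 0.03412348633830753 14.0167
```

View pics/scene6.png

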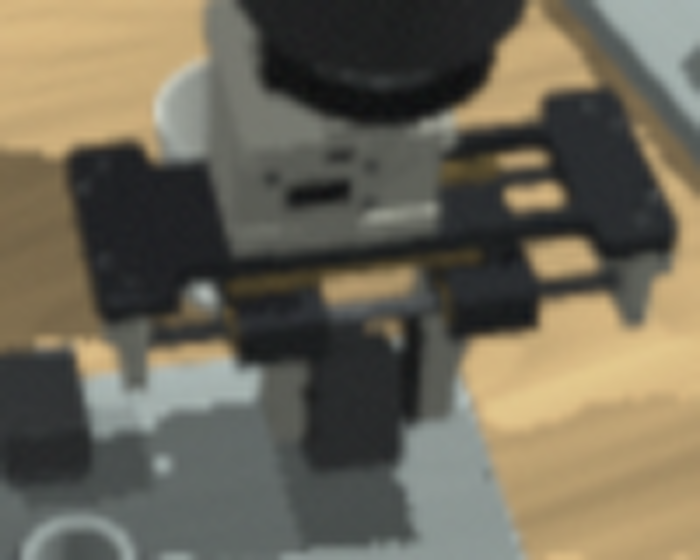

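View pics/scene6o.png

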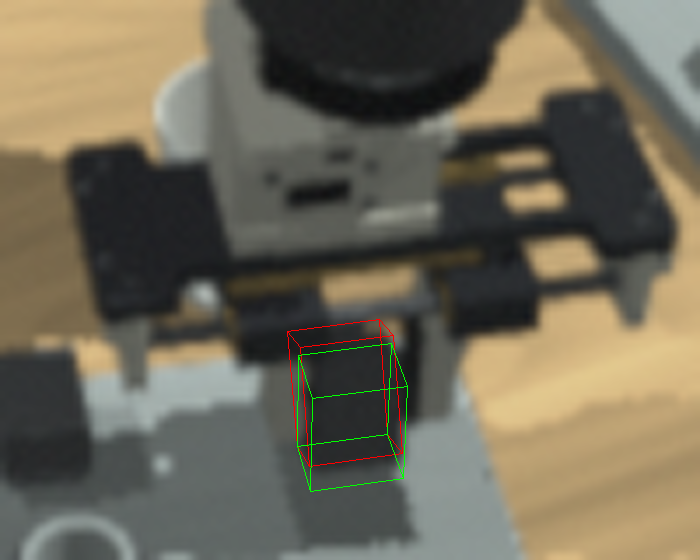

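```bash
cat > ov.py <<'E'
from h import *
import cv2,sys
q=(0.60037+.001,-0.0719,-0.25406); c,s=np.cos(q[2]),np.sin(q[2])
def cap(th):
    P=np.array([(x,y,z) for x in(-44,0) for y in(-17,17) for z in(0,24)]+[(-50,-8,1),(-50,8,1)])/1000.
    X=np.c_[P[:,0]*np.cos(th)+P[:,2]*np.sin(th)-.033,P[:,1]+.110,-P[:,0]*np.sin(th)+P[:,2]*np.cos(th)+.020]
    return np.c_[X[:,0]*c-X[:,1]*s+q[0],X[:,0]*s+X[:,1]*c+q[1],X[:,2]]
E_=[(0,1),(2,3),(4,5),(6,7),(0,2),(1,3),(4,6),(5,7),(0,4),(1,5),(2,6),(3,7),(8,9)]
def go(tag,degs,cap_=True):
    out=[]
    raw=cv2.cvtColor(r.capture("scene"),cv2.COLOR_RGB2BGR); x,y,k=248,195,12
    im=cv2.resize(raw[y:y+45,x:x+33],None,fx=k,fy=k,interpolation=cv2.INTER_CUBIC)
    im=cv2.convertScaleAbs(im,alpha=1.8,beta=10)
    out=[im]
    a=im.copy()
    for d,col in zip(degs,((0,0,255),(0,255,0),(255,100,0))):
        u=((proj("scene",cap(np.radians(d)))-[x,y]+.7)*k-.5).astype(int)
        for i,j in E_: cv2.line(a,tuple(map(int,u[i])),tuple(map(int,u[j])),col,1)
    cv2.imwrite(f"pics/{tag}.png",np.hstack([im,a]))
    st=r.get_state();print(st['tcp_pos'],st['contact_force'],st['moment'],st['gripper_width'],st['time_s'])
E
python3 -c "
from ov import *
go('o7',(45,60,75))"
```

```text
[0.60615744 0.04133557 0.04424889] [-2.9233746  -4.89364287 -0.39617645] [-1.88346304  0.89889754  0.064337  ] 0.03366310584698373 14.0667
```

View pics/o7.png

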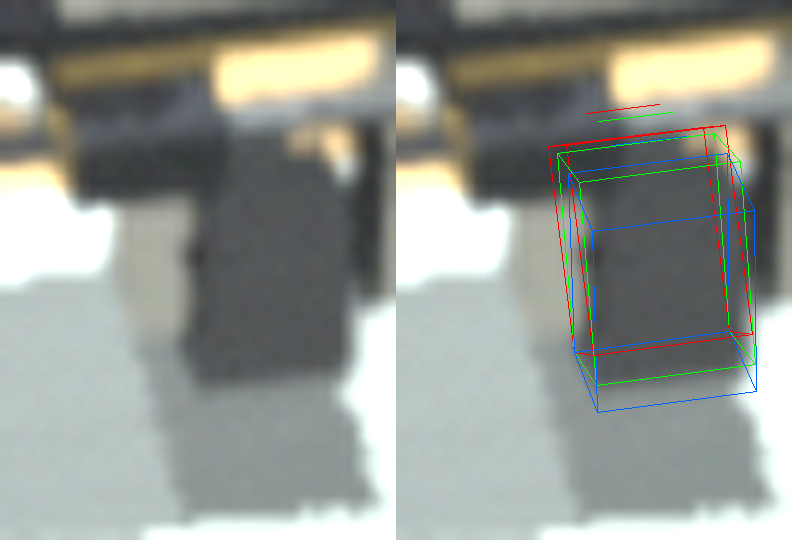

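View pics/top6.png

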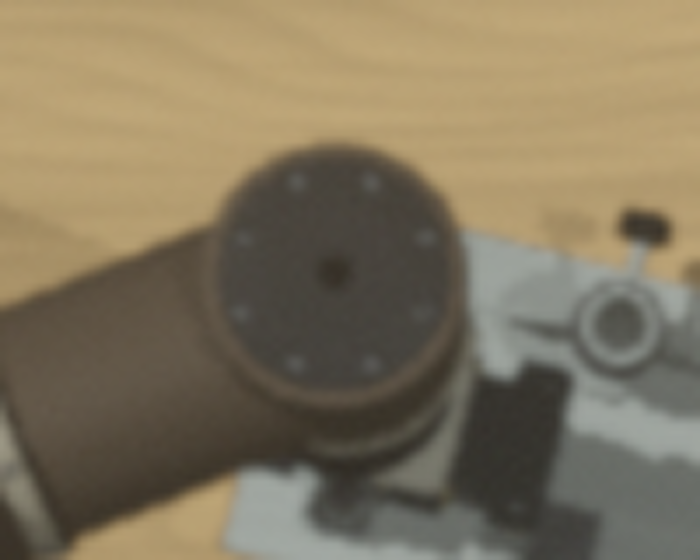

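```bash
python3 -m inch '-0.0022 -0.0005 0.0003 0 0 0 0.2;-0.0022 -0.0005 0.0004 0 0 0 0.2;-0.0022 0 0.0006 0 0 0 0.2;-0.0022 0 0.0008 0 0 0 0.2;-0.0022 0 0.001 0 0 0 0.2;0 0 0 0 0 0 0.2;0 0 0 0 0 0 0.2'
python3 -c "
from ov import *
go('o8',(60,75,90))"
```

```text
time_s: 14.65
tcp_pos: [0.6169, 0.0382, 0.041]
eef_rot: [180.0, 0.1, 165.6]
contact_force: [-2.4, 0.3, 1.0]
gripper_width: 0.0337
[0.6168262  0.03813209 0.04109576] [-2.02643972  0.50273106  0.61418374] [ 0.39691518  0.70929656 -0.02517155] 0.03365703686941417 14.7
```

View pics/o8.png

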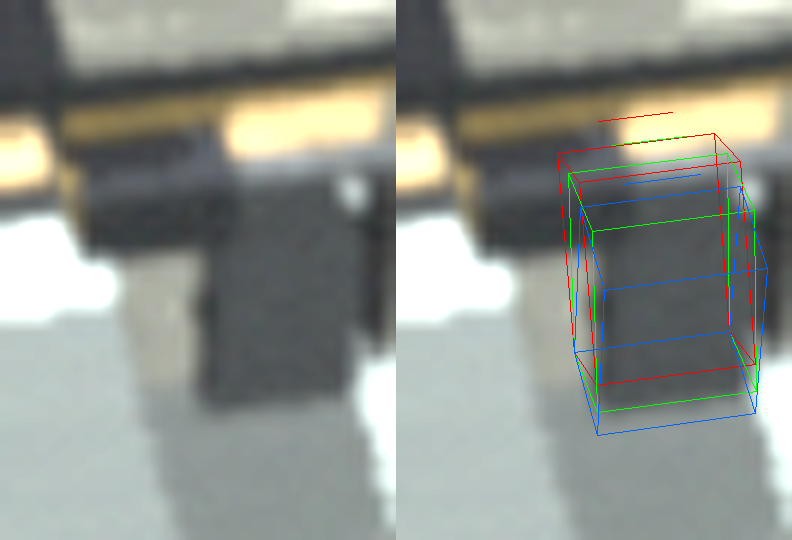

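```bash
python3 -m inch '-0.002 0 0.001 0 0 0 0.2;-0.002 0 0.001 0 0 0 0.2;-0.002 0 0.001 0 0 0 0.2;0 0 0 0 0 0 0.2;0 0 0 0 0 0 0.2;0 0 0 0 0 0 0.2'
python3 - <<'E'
from ov import *
go('o9',(75,85,95))
cv2.imwrite('pics/s9.png',cv2.cvtColor(r.capture('scene'),cv2.COLOR_RGB2BGR)); cv2.imwrite('pics/t9.png',cv2.cvtColor(r.capture('top'),cv2.COLOR_RGB2BGR))
E
```

```text
time_s: 15.2
tcp_pos: [0.6224, 0.0365, 0.0381]
eef_rot: [180.0, 0.0, 165.6]
contact_force: [-1.7, 1.6, 0.6]
gripper_width: 0.034
[0.62240387 0.03655842 0.03813172] [-2.4200074   2.89951475  1.24654249] [ 1.02712903  0.67164628 -0.01497236] 0.03392650412729118 15.25
```

View pics/o9.png

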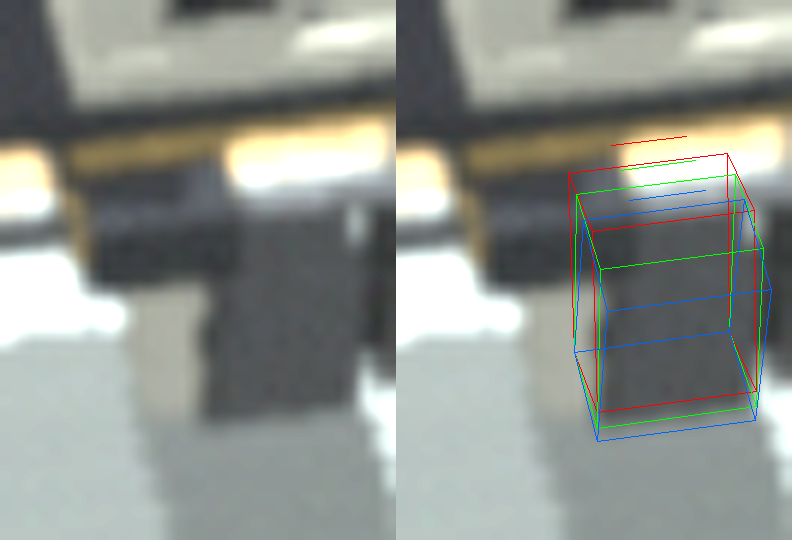

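View pics/s9.png

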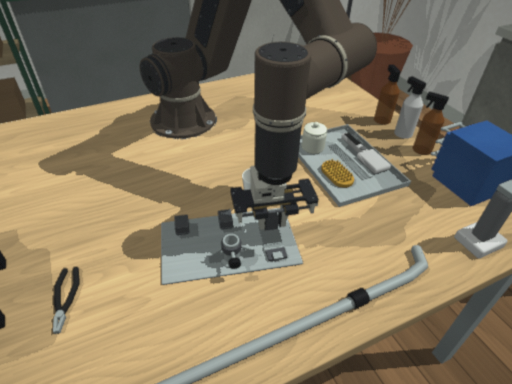

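```bash
python3 -m inch '0 0 0 0 0 0 0.2;0 0 0 0 0 0 0.2;0 0 0 0 0 0 0.2;0 0 0 0 0 0 0.2;0 0 0 0 0 0 0.2;0 0 0 0 0 0 0.2' 
python3 - <<'E'
from ov import *
go('o10',(75,85,95)); a=cv2.imread('pics/o9.png').astype(int); b=cv2.imread('pics/o10.png').astype(int); print(abs(a-b).mean())
s=cv2.imread('pics/s9.png').astype(int); o=cv2.imread('pics/scene0.png').astype(int)
d=abs(s-o).sum(2)
for n,(x0,x1,y0,y1) in dict(tray=(305,400,125,195),nip=(50,85,265,330),blade=(262,290,242,264),capsRM=(172,232,210,236),cupleft=(240,246,168,180)).items(): print(n,d[y0:y1,x0:x1].mean().round(1))
print(r.close_job())
E
```

```text
time_s: 15.85
tcp_pos: [0.6223, 0.0365, 0.0381]
eef_rot: [180.0, 0.0, 165.6]
contact_force: [-0.3, 3.4, -0.1]
gripper_width: 0.0342
[0.62229273 0.036527   0.03810606] [-0.29935935  4.00204912  1.71922271] [ 1.3093031   0.05782255 -0.07801027] 0.03371485050380227 15.9
1.649685122833271
tray 50.6
nip 53.0
blade 51.7
capsRM 64.4
cupleft 108.6
the job is handed in; nothing more can be done
None
```

The loose bolt is under the left-hand cap. I lifted that cap to about upright and handed the job in at about 16 s with the gripper still holding it. The hand-in reports no verdict.

- **Tapping:** I tapped the caps left, middle, right. The left one sank about 6 mm and met its stop at around 4 N. The middle and right ones were rigid, at about 15 N with no sinking.
- **Lift and hold:** I pinched the left cap by its flat sides at 8 N and swung it up. The cap outline in the scene camera puts it at about 85°, but the forward moves I worked out fell short. At the point I expected 83°, the picture showed only about 63°, so I went further. The angle is good to perhaps 5–10°. The opening stayed at 34 mm, and nothing moved in the last 0.6 s.
- **Other caps and grooming things:** The last scene picture shows the other two caps shut, and the tray things, blade and nippers where they were.
- **Less certain checks:**
  - The numeric comparison of the first and last pictures told me nothing. It came out high everywhere, including on things the arm never went near, probably from shadows and lighting.
  - The cup was mostly hidden behind the gripper at the end. Its visible rim was in its starting place partway through the lift, and I saw no force that suggested contact with it.
  - A side force of about 4 N on the grip remained at the end.

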